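# Bring the red-lidded spice jar to the front of the carousel

### The job

Gently push the turntable round with the fingertips, by the posts on its rim, until the jar with the red lid stands at the front, in line with the black pointer on the carousel's foot, and leave it at rest there. Do not touch the jars, do not pinch or shove the turntable hard, keep all the jars standing on the turntable, and leave the white dish and the black scoop where they are.

Things in the scene. Friction and masses are not known exactly. Their poses are not given: they have to be found in the camera images.
- carousel: fixed bamboo foot of the spice carousel; origin on the turning axis at worktop height, z up. Its front is its own -x direction, roughly towards the robot (within 0.5 rad): there a flat tongue, 30 mm wide and 8 mm high, comes out from under the disc and ends in a black diamond-shaped pointer centred 190 mm from the axis (tip at 214 mm)
- turntable: bamboo disc 280 mm across, 14 mm thick, turning endlessly both ways; origin on the axis at its underside, 16 mm above the worktop (top at 30 mm). Six upright posts, 14 mm thick, 50 mm tall (tops at 80 mm), stand on its rim 128 mm from the axis, at 0, 60, 120, 180, 240, 300 degrees from its x axis. About 1 N at a post turns it; it stops when the push stops. The jars ride on it
- red_jar: the marked jar, with a red lid: a round glass jar 46 mm across (lid 47 mm) and 62 mm tall, standing loose on the disc its axis 47 to 64 mm from the disc centre, 100 to 210 g; origin at the centre of its underside, z up. It starts at any of three places, at least 60 degrees from the front
- jar_a: another jar, with a stainless lid and pale yellow contents: a round glass jar 46 mm across (lid 47 mm) and 62 mm tall, standing loose on the disc its axis 47 to 64 mm from the disc centre, 100 to 210 g; origin at the centre of its underside, z up. 
- jar_b: another jar, with a stainless lid and green contents: a round glass jar 46 mm across (lid 47 mm) and 62 mm tall, standing loose on the disc its axis 47 to 64 mm from the disc centre, 100 to 210 g; origin at the centre of its underside, z up. 
- dish: white ceramic bowl, 100 mm across and 35 mm high, loose on the worktop beside the carousel (its +y side), 235 to 290 mm from the axis; origin at the centre of its underside
- scoop: black plastic measuring scoop, loose on the worktop beside the carousel (its -y side), 235 to 290 mm from the axis: cup 44 mm across and 26 mm high with a flat handle reaching 96 mm along its own -x; origin under the cup's centre
Mind the look-alikes: they are no part of the job. Leave any purple look-alike of the jar_a alone.

How it is judged (in metres and radians):
On the way:
1. the fingers push the turntable (contact force between the fingers and turntable above 0.3 N), for 0.06 s.
At the end, for the whole second after the job is handed in: the red-lidded jar's centre is within 10 mm, to either side, of the line from the carousel's axis to the pointer and on the pointer's side (more than 30 mm from the axis); the turntable is at rest; all three jars stand upright on the disc within 100 mm of the axis (y of red_jar in the frame of carousel between -0.01 and 0.01 m and x of red_jar in the frame of carousel below -0.03 m and angular speed of turntable below 0.05 rad/s and horizontal distance between each of red_jar, jar_a, jar_b and carousel below 0.1 m and angle between each of red_jar, jar_a, jar_b's own z axis and vertical below 0.1 rad and height (world z) of red_jar between 0.025 and 0.036 m and height (world z) of jar_a between 0.025 and 0.036 m and height (world z) of jar_b between 0.025 and 0.036 m); the robot touches nothing.
It fails at once if a jar is touched by the robot (contact force between any of the fingers, the arm and red_jar above 0.3 N or contact force between any of the fingers, the arm and jar_a above 0.3 N or contact force between any of the fingers, the arm and jar_b above 0.3 N).
It fails at once if a jar is lifted or tipped over (height (world z) of any of red_jar, jar_a, jar_b above 0.045 m or angle between any of red_jar, jar_a, jar_b's own z axis and vertical above 0.3 rad).
It fails at once if the turntable is pinched or shoved hard (over 20 N) (contact force between any of the fingers, the arm and turntable above 20 N).
It fails at once if the dish or the scoop is moved more than 15 mm (distance of any of dish, scoop from where it was at the start of the episode above 0.015 m).
It also fails if it takes over 61 s, if anything falls off the work surface, if the arm or the gripper's body presses on something with over 40 N, if the wrist force passes 120 N, or if a joint passes its speed limit or range.

### The arm

A 6-joint arm with a two-finger parallel gripper is mounted at the origin on the work surface. World frame = base frame: x ahead of the robot, y to its left, z up, the work surface at z = 0. Lengths are in mm, angles in rad, forces in N, time in s.
With the tool pointing down it reaches from about 350 to 975 mm from the base axis. Payload 7.1 kg.
Tool frame: the origin (TCP) lies at the very end of the fingers, on their centre line; the grasp point (between the pads) lies 19 mm behind it; z points along the fingers, y is the line along which they close (so a half turn about z gives the same grasp; the last joint's range is limited). The gripper opens to 88 mm and grips with 3 to 60 N. Pads are 20 mm wide; open, the fingers measure 115 mm over their backs; the gripper's body (75 mm by 178 mm) begins 61 mm behind the grasp point.
Start: joints at [1.251, 0.423, 1.63, -0, 1.089, -0.019], TCP at [185.146, 596.93, 222.675] pointing down, gripper open.
Joint ranges: [-3, 3], [-0.9, 2.11], [0.09, 2.58], [-1.31, 4.45], [0.11, 2.69], [-2.54, 2.54]. Speed limits (rad/s): [2.39, 2.39, 3.01, 3.14, 3.14, 3.14].

### API

Orientations are given as a rotation vector (axis times angle).
In Python, from workcell import ctrl gives the robot as it stands. The module is installed in compiled form; this text tells all that it offers.
- The arm moves only by the shell command python3 -m inch 'ROWS'. ROWS is JSON, a list of rows, each a list of 7 numbers: the shift along the tool's x, y, z scaled (see below), then the turn, a rotation vector about the tool's x, y, z scaled (see below), then the closure, from -1 (fully open) to 1 (shut). In form: [[tx, ty, tz, wx, wy, wz, hand], ...]. A call has 1 to 10 rows; each row is the pose to reach, as a shift and turn from the pose commanded when the call began, along the tool's axes at that moment; what a row does not reach only later rows make up. The controller multiplies each number of a shift by 0.15 m and each number of a turn by pi/4 rad. A row lasts 1/8 s, in which the tool goes at most 62.5 mm and 10.7 degrees, less where a joint would pass 70% of its speed; a pose out of reach is approached as far as the arm can. A call with a number of a shift or a turn outside -1 to 1 is refused whole. A call with a gripper value outside its range is refused whole. The fingers move at their own pace and stop on an object; the grip force is fixed at half the most. Time passes only in rows, so rows that repeat a pose let the fingers close. It gives the time, the measured TCP pose, the force, the opening and the grip force at its end, in the units of the state.
- ctrl.get_obs(): the state, without advancing time (a new reading comes with each control period).
- ctrl.get_image(name): name is "side" or "top" or "wrist"; returns the picture (480x640x3 uint8, red, green, blue); there is no depth.
- ctrl.camera_params(name): a dict with "vfov" (degrees; the focal length in pixels is half the picture's height over the tangent of half this angle, whatever the lens; pixels are square), "cx", "cy" (the principal point, pixels), "eye" and "attitude" of the camera in the world; the wrist camera has in their place "tool_from_camera" (4x4, takes a point from camera to tool coordinates, whose origin is the TCP and whose axes are the flange's). Camera axes: x right, y up, looking along -z (the intrinsics and any distortion apply to the point x, -y, -z); pixel columns grow to the right and rows downward; lengths in mm; the calibration is good to about 2 mm. A picture is of the moment at which its call begins: read the wrist's pose just before it. camera_params takes no time and is no camera call.
- ctrl.close_job(): hands the job in; it is judged then, once.
The state is a dict: "t": time; "qpos": joint angles; "qvel": joint speeds; "joint_torque": joint torques, N m; "ee_pos": TCP position; "orientation": TCP orientation; "ft_force": force on the tool from outside, world axes, zero at the start; "moment": the same for the moment, N m; "width": finger opening in mm; "grasp_force": force on a finger pad.
Only numpy, scipy, OpenCV 4.12 (cv2) and the standard library are available. Lean on these libraries where they do the work, as an engineer would, in place of code of your own. Each camera call takes 0.05 s, during which the arm holds its last target. There are 200 camera calls.

## Working session

There is one attempt and no reset: what is moved stays moved. The work goes in short steps, Python scripts to look and compute and a shell command to move; the robot and the scene stay as the last step left them, time stands still between calls to the robot, and variables do not carry over. Pictures are saved under pics/ and viewed, at most 10 in all, crops included, and the job is handed in when it is done.

```bash
mkdir -p pics; python3 - <<'E'
from workcell import ctrl
import cv2
for n in("top","side"):
    cv2.imwrite(f"pics/{n}0.png",ctrl.get_image(n)[:,:,::-1]); print(n,ctrl.camera_params(n))
o=ctrl.get_obs(); print(o)
print(ctrl.camera_params("wrist"))
E
```

```text
top {'vfov': 57.48328806253982, 'cx': 311.07230874049145, 'cy': 241.72379852600852, 'eye': array([505.33975876,  51.41639745, 921.56475862]), 'attitude': array([ 0.10832404, -0.1397402 , -1.55309766])}
side {'vfov': 54.76985694219826, 'cx': 312.88339706039216, 'cy': 234.5858607410583, 'eye': array([ 512.61409499, -692.5591381 ,  630.65171919]), 'attitude': array([ 0.90531239, -0.06970601, -0.14091417])}
{'t': 0.1, 'qpos': array([ 1.25101713e+00,  4.23786041e-01,  1.63060770e+00, -2.65726222e-05,
        1.08862860e+00, -1.89977490e-02]), 'qvel': array([ 0.00234884, -0.00306689, -0.00295172,  0.00076571, -0.00189581,
       -0.0011162 ]), 'joint_torque': array([ 3.53198038e-04, -5.45614529e+01, -2.74320728e+01,  6.44907192e-02,
        1.88306981e-02, -5.17206740e-05]), 'ee_pos': array([184.98612419, 596.45867316, 221.96825372]), 'orientation': array([-4.70635504e-01, -3.10591905e+00,  2.21968083e-03]), 'ft_force': array([ 0.51803848,  0.07599751, -0.1179512 ]), 'moment': array([0.00865073, 0.02337385, 0.00951486]), 'grasp_force': 0.0, 'width': 87.94189744799849}
{'vfov': 71.0349957633729, 'cx': 321.08174633590215, 'cy': 241.17861583614152, 'tool_from_camera': array([[ 8.19047760e-04,  9.67007058e-01,  2.54748268e-01,
         6.97588563e+01],
       [ 9.99999587e-01, -8.92179295e-04,  1.71527184e-04,
         8.97794068e-01],
       [ 3.93149127e-04,  2.54748022e-01, -9.67007389e-01,
        -1.62024975e+02],
       [ 0.00000000e+00,  0.00000000e+00,  0.00000000e+00,
         1.00000000e+00]])}
```

View pics/top0.png

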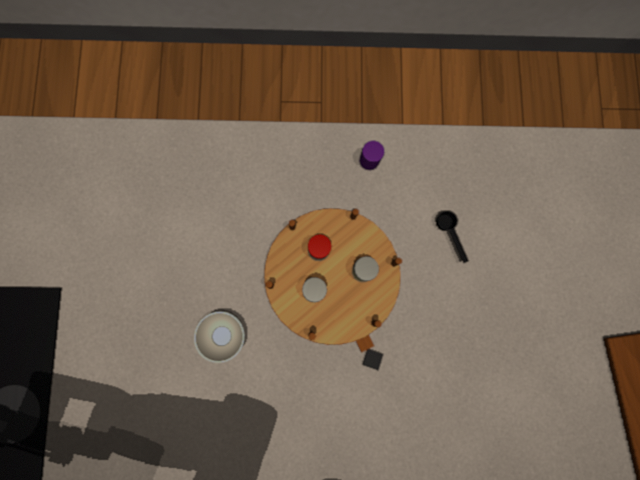

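View pics/side0.png

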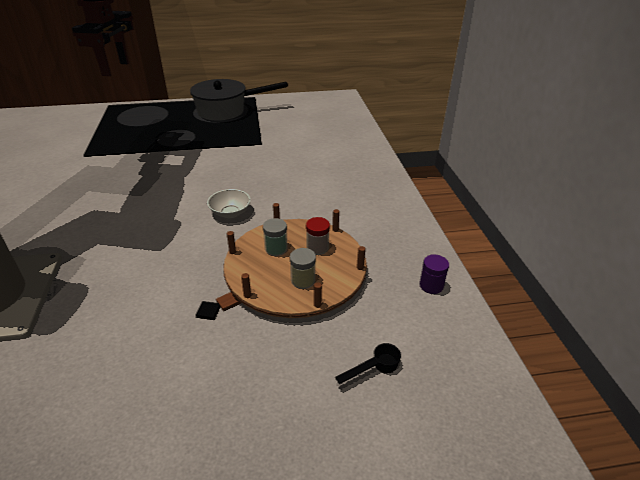

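Top view: the only red lid is at (319,246). The look-alikes are the grey lids at (366,268) and (315,289), and the purple jar off the disc at (372,155). The pointer is at (373,359), the dish at (220,337) and the scoop at (447,220).

```bash
cat > h.py <<'E'
import numpy as np, cv2
from scipy.spatial.transform import Rotation as R
from scipy.optimize import least_squares
from workcell import ctrl
def cam(n,o=None):
    p=ctrl.camera_params(n); f=240/np.tan(np.radians(p["vfov"]/2))
    if n=="wrist":
        T=p["tool_from_camera"]; Rt=R.from_rotvec(o["orientation"]).as_matrix()
        return f,p["cx"],p["cy"],Rt@T[:3,:3],Rt@T[:3,3]+o["ee_pos"]
    return f,p["cx"],p["cy"],R.from_rotvec(p["attitude"]).as_matrix(),p["eye"]
def w(c,px,z):
    f,cx,cy,M,e=c; d=M@np.array([(px[0]-cx)/f,-(px[1]-cy)/f,-1]); return (e+d*(z-e[2])/d[2])
def pj(c,P):
    f,cx,cy,M,e=c; q=(np.atleast_2d(P)-e)@M; return np.c_[cx+f*q[:,0]/-q[:,2],cy-f*q[:,1]/-q[:,2]]
def ring(a,r,z,C): return np.array([C[0]+r*np.cos(a),C[1]+r*np.sin(a),z])
E
python3 - <<'E'
from h import *
c=cam("top"); im=cv2.imread("pics/top0.png")
hsv=cv2.cvtColor(im,cv2.COLOR_BGR2HSV)
m=cv2.inRange(hsv,(5,90,90),(25,255,255)); m[:150]=0; m[345:]=0; m[:,500:]=0
cn=max(cv2.findContours(cv2.morphologyEx(m,cv2.MORPH_OPEN,np.ones((3,3))),0,1)[0],key=cv2.contourArea)
pts=np.array([w(c,p,30) for p in cv2.convexHull(cn)[:,0]])
s=least_squares(lambda v:np.hypot(pts[:,0]-v[0],pts[:,1]-v[1])-v[2],[500,0,140],loss='soft_l1',f_scale=2).x;print("disc",s)
C=s[:2]
r=cv2.inRange(hsv,(0,150,80),(4,255,255))|cv2.inRange(hsv,(172,150,80),(180,255,255)); r[:200]=0;r[330:]=0
mo=cv2.moments(r,True); 
def rep(n,px,z):
    p=w(c,px,z); d=p[:2]-C; print(n,p.round(0),"r",np.hypot(*d).round(0),"deg",np.degrees(np.arctan2(d[1],d[0])).round(1))
rep("red",(mo['m10']/mo['m00'],mo['m01']/mo['m00']),62)
rep("a",(366,267),62);rep("b",(315,288),62);rep("ptr",(373,359),8);rep("dish",(220,337),30);rep("scoop",(447,220),26);rep("scoopend",(463,261),5)
for p in [(354,211),(399,260),(377,319),(312,330),(268,282),(291,223)]: rep("post",p,75)
b=cv2.resize(im[180:390,180:480],None,fx=2.6,fy=2.6,interpolation=3)
cv2.imwrite("pics/crop.png",b)
E
```

```text
disc [580.91442454  -9.367033   139.45639766]
red [634.  19.  62.] r 60.0 deg 28.1
a [594. -74.  62.] r 66.0 deg -78.8
b [551.  26.  62.] r 46.0 deg 130.0
ptr [412. -95.   8.] r 190.0 deg -153.2
dish [453. 213.  30.] r 256.0 deg 119.9
scoop [ 699. -251.   26.] r 269.0 deg -63.9
scoopend [ 615. -289.    5.] r 282.0 deg -83.0
post [704. -49.  75.] r 129.0 deg -18.0
post [ 607. -137.   75.] r 130.0 deg -78.4
post [493. -93.  75.] r 121.0 deg -136.6
post [471.  31.  75.] r 117.0 deg 159.7
post [561. 117.  75.] r 128.0 deg 99.1
post [677.  75.  75.] r 128.0 deg 41.3
```

View pics/crop.png

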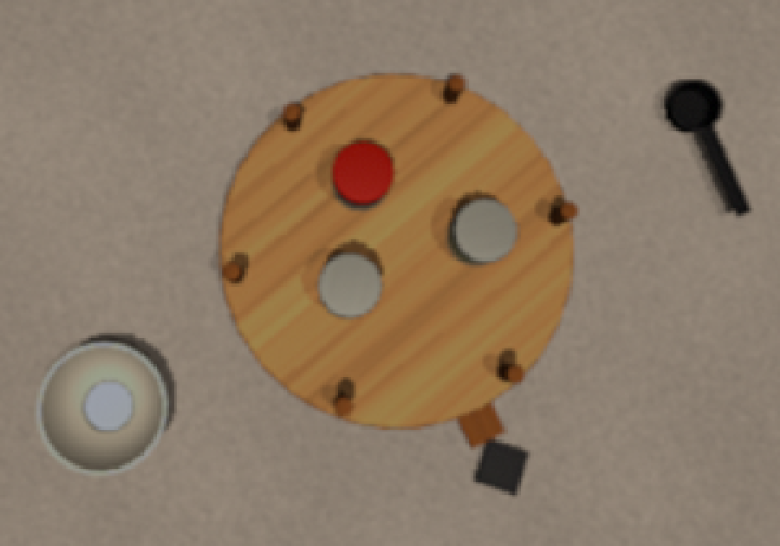

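The crop confirms that the red jar is the only red lid on the disc, at 28°. The pointer is at −153°, so the turntable needs about 179° counter-clockwise. I'll go behind the post at about 101° and push it round the near side.

```bash
A='[[-0.875,-0.563,0,0,0,0,1],[-0.875,-0.563,0,0,0,0,1],[-0.875,-0.563,0,0,0,0,1],[-0.875,-0.563,0,0,0,0,1],[-0.875,-0.563,0,0,0,0,1]]'
python3 -m inch '[[-0.875,-0.563,0,0,0,0,1],[-0.875,-0.563,0,0,0,0,1],[-0.875,-0.563,0,0,0,0,1],[-0.875,-0.563,0,0,0,0,1]]'
python3 -m inch '[[-0.875,-0.563,0,0,0,0,1],[-0.875,-0.563,0,0,0,0,1],[-0.875,-0.563,0,0,0,0,1],[-0.875,-0.563,0,0,0,0,1]]'
python3 -m inch '[[-0.875,-0.563,0,0,0,0,1],[-0.875,-0.563,0,0,0,0,1],[-0.875,-0.563,0,0,0,0,1],[-0.875,-0.563,0,0,0,0,1]]'
python3 -m inch '[[-0.875,-0.563,0,0,0,0,1],[-0.875,-0.563,0,0,0,0,1],[-0.875,-0.563,0,0,0,0,1],[-0.875,-0.563,0,0,0,0,1]]'
python3 -m inch '[[0,0,0,0,0,0.918,1],[0,0,0,0,0,0.918,1],[0,0,0,0,0,0.918,1],[0,0,0,0,0,0.918,1],[0,0,0,0,0,0.918,1]]'
python3 -m inch '[[0,0,0,0,0,0.918,1],[0,0,0,0,0,0.918,1],[0,0,0,0,0,0.918,1],[0,0,0,0,0,0.918,1],[0,0,0,0,0,0.918,1]]'
python3 -m inch '[[0,0,0,0,0,0.918,1],[0,0,0,0,0,0.918,1],[0,0,0,0,0,0.918,1],[0,0,0,0,0,0.918,1],[0,0,0,0,0,0.918,1]]'
python3 -m inch '[[0,0,0,0,0,0.918,1],[0,0,0,0,0,0.918,1],[0,0,0,0,0,0.918,1],[0,0,0,0,0,0.918,1],[0,0,0,0,0,0.918,1]]'
python3 - <<'E'
from h import *
o=ctrl.get_obs();M=R.from_rotvec(o["orientation"]).as_matrix();print(o["qpos"].round(2),M.round(3))
print("todo tool mm",(M.T@(np.array([586.5,118.5,48])-o["ee_pos"])).round(1),o["width"],o["t"])
E
```

```text
t: 0.6
ee_pos: [286.5, 475.8, 222.5]
orientation: [-0.475, -3.105, 0.001]
ft_force: [-0.2, 0.3, -0.2]
width: 51.4
grasp_force: 0.0
t: 1.1
ee_pos: [386.5, 357.5, 222.6]
orientation: [-0.474, -3.105, -0.0]
ft_force: [-0.2, 0.1, 0.5]
width: 11.4
grasp_force: 0.0
t: 1.6
ee_pos: [486.8, 238.7, 222.5]
orientation: [-0.473, -3.106, -0.001]
ft_force: [-0.1, 0.4, -0.2]
width: 0.4
grasp_force: 0.0
t: 2.1
ee_pos: [587.0, 119.6, 222.3]
orientation: [-0.472, -3.106, -0.001]
ft_force: [0.0, 0.2, -0.2]
width: 0.4
grasp_force: 0.0
t: 2.72
ee_pos: [585.3, 121.3, 222.6]
orientation: [-1.53, -2.743, -0.0]
ft_force: [-0.5, 0.0, -0.5]
width: 0.4
grasp_force: 0.0
t: 3.35
ee_pos: [585.9, 120.1, 222.6]
orientation: [-2.398, -2.029, 0.0]
ft_force: [-0.2, 0.3, -0.0]
width: 0.5
grasp_force: 0.0
t: 3.98
ee_pos: [586.1, 119.4, 222.6]
orientation: [-2.959, -1.054, 0.0]
ft_force: [-0.1, 1.2, -0.1]
width: 0.4
grasp_force: 0.0
t: 4.6
ee_pos: [586.3, 119.1, 222.6]
orientation: [-3.141, 0.057, 0.0]
ft_force: [0.1, 0.2, -0.2]
width: 0.5
grasp_force: 0.0
[0.18 0.38 1.69 0.   1.07 1.79] [[ 0.999 -0.036 -0.   ]
 [-0.036 -0.999  0.   ]
 [-0.    -0.    -1.   ]]
todo tool mm [  0.3   0.6 174.6] 0.4857854698997929 4.6
```

```bash
python3 -m inch '[[0,0,0.25,0,0,0,1],[0,0,0.5,0,0,0,1],[0,0,0.75,0,0,0,1],[0,0,0.75,0,0,0,1]]'
python3 - <<'E'
from h import *
o=ctrl.get_obs();c=cam("wrist",o);im=ctrl.get_image("wrist")[:,:,::-1].copy()
C=np.array([580.9,-9.4])
for a in np.radians([41.5,101.5,161.5]):
    for z in(30,80):
        p=pj(c,ring(a,128,z,C))[0]; cv2.circle(im,tuple(int(v) for v in p),4,(0,255,0),1)
p=pj(c,[586.5,118.5,48])[0];cv2.drawMarker(im,tuple(int(v) for v in p),(255,0,255))
cv2.imwrite("pics/w1.png",im)
E
```

```text
t: 5.1
ee_pos: [584.2, 118.5, 107.6]
orientation: [3.14, -0.059, -0.009]
ft_force: [-0.4, 0.1, 0.4]
width: 0.2
grasp_force: 0.0
```

View pics/w1.png

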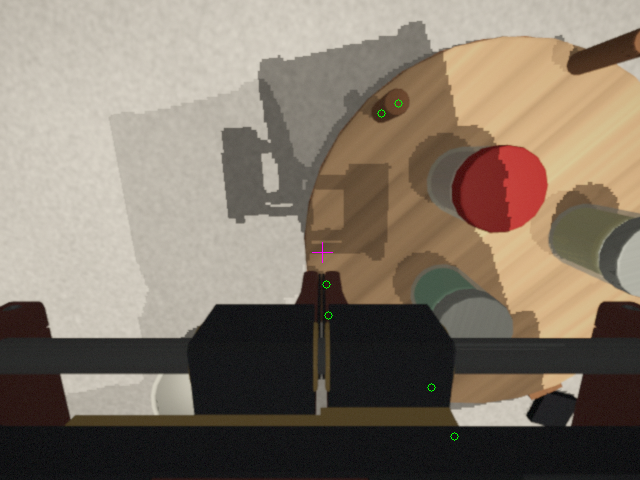

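Wrist view: the tip's landing point at (322,252) is clear disc rim, the red jar is at (500,188), and the predicted post position at (398,104) matches the image. I'll go down and make contact slowly.

```bash
python3 -m inch '[[0,0,0.13,0,0,0,1],[0,0,0.27,0,0,0,1],[0,0,0.4,0,0,0,1],[0,0,0.4,0,0,0,1],[0,0,0.4,0,0,0,1]]'
python3 -m inch '[[-0.015,0,0,0,0,-0.022,1],[-0.03,0,0,0,0,-0.044,1],[-0.045,0.001,0,0,0,-0.067,1],[-0.06,0.002,0,0,0,-0.089,1],[-0.074,0.003,0,0,0,-0.111,1],[-0.089,0.005,0,0,0,-0.133,1],[-0.104,0.006,0,0,0,-0.156,1],[-0.119,0.008,0,0,0,-0.178,1],[-0.133,0.01,0,0,0,-0.2,1],[-0.148,0.013,0,0,0,-0.222,1]]'
python3 -m inch '[[-0.015,0,0,0,0,-0.022,1],[-0.045,0.001,0,0,0,-0.067,1],[-0.074,0.003,0,0,0,-0.111,1],[-0.104,0.006,0,0,0,-0.156,1],[-0.133,0.01,0,0,0,-0.2,1],[-0.163,0.016,0,0,0,-0.244,1],[-0.192,0.022,0,0,0,-0.289,1],[-0.22,0.029,0,0,0,-0.333,1],[-0.25,0.037,0,0,0,-0.378,1],[-0.278,0.046,0,0,0,-0.422,1]]'
python3 - <<'E'
from h import *
o=ctrl.get_obs();d=o["ee_pos"][:2]-[580.9,-9.4];print(np.hypot(*d),np.degrees(np.arctan2(d[1],d[0])))
im=ctrl.get_image("top")[:,:,::-1];cv2.imwrite("pics/top1.png",cv2.resize(im[150:400,160:480],None,fx=2.4,fy=2.4))
E
```

```text
t: 5.78
ee_pos: [586.9, 118.8, 50.6]
orientation: [-3.141, 0.067, -0.001]
ft_force: [0.5, -0.2, -0.9]
width: 0.5
grasp_force: 0.0
t: 7.02
ee_pos: [564.1, 117.8, 50.2]
orientation: [-3.135, -0.208, -0.0]
ft_force: [1.5, -0.0, 0.1]
width: 0.4
grasp_force: 0.5
t: 8.28
ee_pos: [523.5, 105.4, 50.2]
orientation: [-3.057, -0.724, -0.0]
ft_force: [2.1, 0.3, 0.6]
width: 0.5
grasp_force: 0.6
128.29821088436353 116.56171335262958
```

View pics/top1.png

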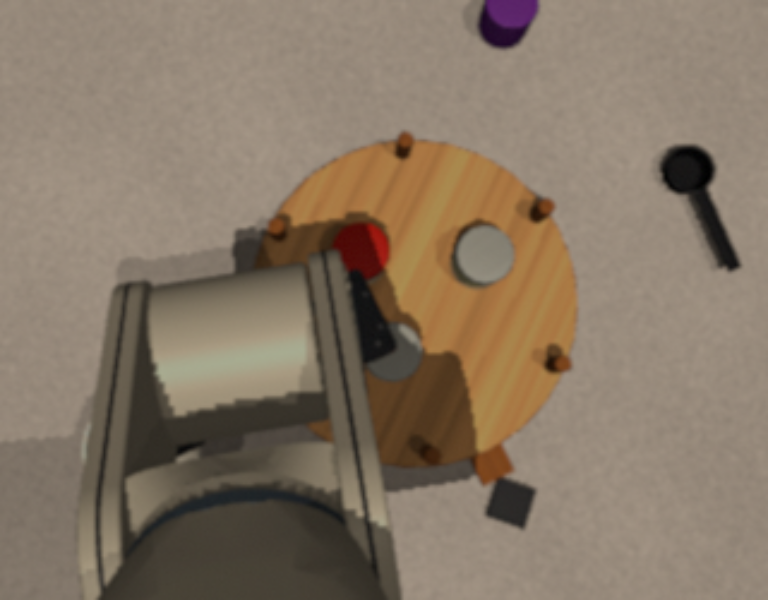

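The turntable follows smoothly at about 2 N, with the red jar now at crop (361,248). I'll keep pushing.

```bash
python3 -m inch '[[-0.03,0,0,0,0,-0.044,1],[-0.074,0.003,0,0,0,-0.111,1],[-0.119,0.008,0,0,0,-0.178,1],[-0.17,0.017,0,0,0,-0.256,1],[-0.221,0.029,0,0,0,-0.333,1],[-0.271,0.044,0,0,0,-0.411,1],[-0.32,0.062,0,0,0,-0.489,1],[-0.361,0.08,0,0,0,-0.556,1],[-0.401,0.1,0,0,0,-0.622,1],[-0.427,0.114,0,0,0,-0.667,1]]'
python3 -m inch '[[-0.03,0,0,0,0,-0.044,1],[-0.074,0.003,0,0,0,-0.111,1],[-0.119,0.008,0,0,0,-0.178,1],[-0.17,0.017,0,0,0,-0.256,1],[-0.221,0.029,0,0,0,-0.333,1],[-0.271,0.044,0,0,0,-0.411,1],[-0.32,0.062,0,0,0,-0.489,1],[-0.361,0.08,0,0,0,-0.556,1],[-0.401,0.1,0,0,0,-0.622,1],[-0.427,0.114,0,0,0,-0.667,1]]'
python3 - <<'E'
from h import *
o=ctrl.get_obs();d=o["ee_pos"][:2]-[580.9,-9.4];print(np.hypot(*d),np.degrees(np.arctan2(d[1],d[0])),o["qpos"].round(2))
E
```

```text
t: 9.57
ee_pos: [473.8, 61.4, 50.2]
orientation: [-2.765, -1.491, 0.0]
ft_force: [0.7, 0.2, -0.4]
width: 0.5
grasp_force: 0.5
t: 10.82
ee_pos: [452.8, -1.4, 50.2]
orientation: [-2.285, -2.156, -0.0]
ft_force: [1.2, 1.4, 0.7]
width: 0.4
grasp_force: 0.5
128.3408125728624 176.43266272513486 [-0.03  0.48  2.1   0.    0.56  0.03]
```

```bash
python3 -m inch '[[-0.03,0,0,0,0,-0.044,1],[-0.074,0.003,0,0,0,-0.111,1],[-0.119,0.008,0,0,0,-0.178,1],[-0.17,0.017,0,0,0,-0.256,1],[-0.221,0.029,0,0,0,-0.333,1],[-0.271,0.044,0,0,0,-0.411,1],[-0.32,0.062,0,0,0,-0.489,1],[-0.361,0.08,0,0,0,-0.556,1],[-0.401,0.1,0,0,0,-0.622,1],[-0.427,0.114,0,0,0,-0.667,1]]'
python3 -m inch '[[-0.03,0,0,0,0,-0.044,1],[-0.074,0.003,0,0,0,-0.111,1],[-0.119,0.008,0,0,0,-0.178,1],[-0.17,0.017,0,0,0,-0.256,1],[-0.221,0.029,0,0,0,-0.333,1],[-0.271,0.044,0,0,0,-0.411,1],[-0.32,0.062,0,0,0,-0.489,1],[-0.361,0.08,0,0,0,-0.556,1],[-0.401,0.1,0,0,0,-0.622,1],[-0.427,0.114,0,0,0,-0.667,1]]'
python3 -m inch '[[-0.03,0,0,0,0,-0.044,1],[-0.074,0.003,0,0,0,-0.111,1],[-0.119,0.008,0,0,0,-0.178,1],[-0.17,0.017,0,0,0,-0.256,1],[-0.221,0.029,0,0,0,-0.333,1],[-0.271,0.044,0,0,0,-0.411,1],[-0.32,0.062,0,0,0,-0.489,1],[-0.35,0.075,0,0,0,-0.54,1],[-0.37,0.085,0,0,0,-0.57,1]]'
python3 - <<'E'
from h import *
o=ctrl.get_obs();d=o["ee_pos"][:2]-[580.9,-9.4];print(np.hypot(*d),np.degrees(np.arctan2(d[1],d[0])),o["qpos"].round(2))
im=np.hstack([cv2.resize(ctrl.get_image(n)[:,:,::-1],(400,300)) for n in("top","wrist")])
cv2.imwrite("pics/b.png",im)
E
```

```text
t: 12.08
ee_pos: [465.7, -66.3, 50.1]
orientation: [-1.648, -2.673, 0.0]
ft_force: [0.8, 1.1, 1.0]
width: 0.7
grasp_force: 0.5
t: 13.32
ee_pos: [509.4, -115.8, 49.9]
orientation: [-0.9, -3.008, 0.0]
ft_force: [-0.2, 0.7, 1.0]
width: 0.3
grasp_force: 0.5
t: 14.45
ee_pos: [563.2, -135.9, 50.0]
orientation: [-0.211, -3.134, -0.0]
ft_force: [-0.8, -0.1, 0.7]
width: 0.5
grasp_force: 0.5
127.68846442798316 -97.95529708687468 [-0.26  0.6   1.82 -0.    0.72 -1.69]
```

View pics/b.png

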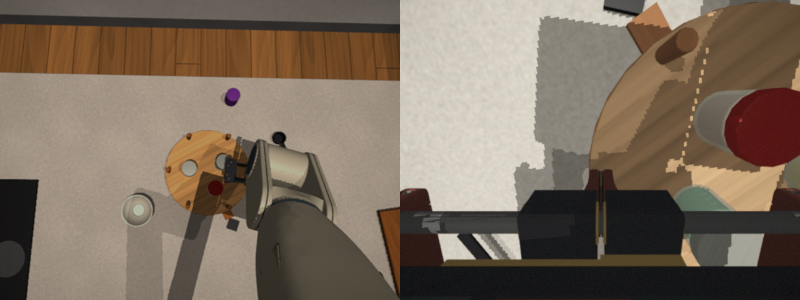

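The red lid shows in the top view at half-size (216,187), close to the front and in shadow. I'll measure its angle by colour.

```bash
cat > red.py <<'E'
from h import *
c=cam("top"); im=ctrl.get_image("top")[:,:,::-1]; hsv=cv2.cvtColor(np.ascontiguousarray(im),cv2.COLOR_BGR2HSV)
r=cv2.inRange(hsv,(0,150,40),(4,255,255))|cv2.inRange(hsv,(172,150,40),(180,255,255)); r[:200]=0;r[350:]=0;r[:,:250]=0;r[:,420:]=0
n,_,st,ce=cv2.connectedComponentsWithStats(r);k=1+st[1:,4].argmax();print(st[k],ce[k])
C=np.array([580.9,-9.4]);u=np.array([412,-95])-C;u/=np.hypot(*u)
d=w(c,ce[k],62)[:2]-C; a=np.degrees(np.arctan2(d[1],d[0]))
print("r",np.hypot(*d),"deg",a,"lateral",-u[1]*d[0]+u[0]*d[1],"still CCW deg",-153.2-a)
E
python3 red.py
```

```text
[333 289  24  24 432] [344.44212963 300.33564815]
r 57.44094530202141 deg -157.32771126737578 lateral -4.210873028554097 still CCW deg 4.127711267375787
```

```bash
python3 -m inch '[[-0.015,0,0,0,0,-0.022,1],[-0.03,0,0,0,0,-0.044,1],[-0.045,0.001,0,0,0,-0.067,1],[-0.06,0.002,0,0,0,-0.089,1],[-0.06,0.002,0,0,0,-0.089,1]]'; python3 red.py
```

```text
t: 15.22
ee_pos: [572.8, -136.8, 50.2]
orientation: [0.103, 3.139, -0.0]
ft_force: [-0.5, 0.2, 0.5]
width: 0.6
grasp_force: 0.0
[335 288  24  24 436] [346.59862385 299.64678899]
r 57.95454209656601 deg -152.94910844379666 lateral 0.17660763310559346 still CCW deg -0.25089155620332804
```

Aligned. Now I'll back off, go up, move clear and check.

```bash
python3 -m inch '[[0.03,0,0,0,0,0,1],[0.06,0,0,0,0,0,1],[0.09,0,0,0,0,0,1],[0.09,0,0,0,0,0,1]]'
python3 -m inch '[[0,0,-0.2,0,0,0,1],[0,0,-0.5,0,0,0,1],[0,0,-0.8,0,0,0,1],[0,0,-1,0,0,0,1],[0,0,-1,0,0,0,1]]'
python3 -m inch '[[0,-0.3,0,0,0,0,1],[0,-0.6,0,0,0,0,1],[0,-1,0,0,0,0,1],[0,-1,0,0,0,0,1],[0,-1,0,0,0,0,1],[0,-1,0,0,0,0,1]]'
python3 red.py; python3 - <<'E'
from h import *
im=ctrl.get_image("top")[:,:,::-1];cv2.imwrite("pics/top9.png",cv2.resize(im[150:400,160:480],None,fx=2.4,fy=2.4))
im=ctrl.get_image("top")[:,:,::-1].copy();c=cam("top")
E
```

```text
t: 15.78
ee_pos: [558.5, -135.8, 50.2]
orientation: [-0.104, -3.139, -0.0]
ft_force: [0.3, -0.1, -0.1]
width: 0.2
grasp_force: 0.0
t: 16.4
ee_pos: [560.6, -136.3, 202.8]
orientation: [0.103, 3.135, -0.002]
ft_force: [-1.4, 0.3, -0.7]
width: -0.0
grasp_force: 0.0
t: 17.15
ee_pos: [548.9, -284.1, 199.5]
orientation: [-0.102, -3.139, -0.001]
ft_force: [0.8, -0.9, -0.6]
width: 0.2
grasp_force: 0.0
[335 288  24  24 465] [346.43010753 299.53548387]
r 57.61699622941928 deg -153.14535466779492 lateral -0.021767151313056843 still CCW deg -0.05464533220506951
```

View pics/top9.png

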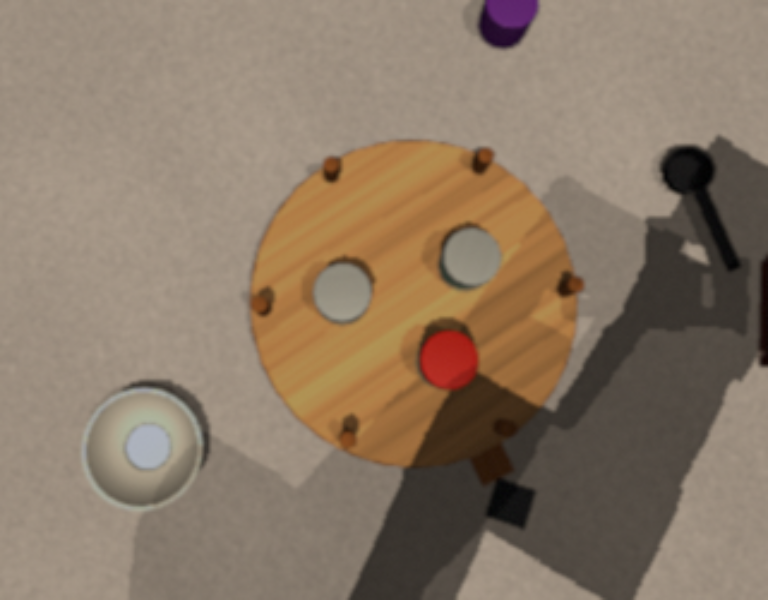

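The red jar at (449,360) lies on the line from the axis to the pointer at (511,503). All jars are standing, the dish and scoop have not moved, and the arm is clear.

```bash
python3 -c "
from workcell import ctrl
print(ctrl.close_job())"
```

```text
the job is handed in; nothing more can be done
None
```

The job is handed in: the red-lidded jar stands in line with the pointer (under 1 mm off by the top camera), all jars upright, dish and scoop where they were, and the arm clear; no verdict was returned.

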